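# Put the check weights on their own balances

### The arm

A 6-joint arm with a two-finger parallel gripper is mounted at the origin on the work surface. World frame = base frame: x ahead of the robot, y to its left, z up, the work surface at z = 0. Lengths are in m, angles in rad, forces in N, time in s.
With the tool pointing down it reaches from about 0.375 to 0.975 m from the base axis. Payload 3.8 kg.
Tool frame: the origin (TCP) lies midway between the tips of the shut fingers; the grasp point (between the pads) lies 19 mm behind it; x points along the fingers, y is the direction in which the jaws open and shut, and the axes are right-handed (so a half turn about x gives the same grasp; the last joint's range is limited). The gripper opens to 88 mm and grips with 3 to 60 N. Pads are 18 mm wide; open, the fingers measure 123 mm over their backs; the gripper's body (75 mm by 187 mm) begins 45 mm behind the grasp point.
Start: joints at [-1.319, 0.264, 1.604, -0, 1.274, -0.037], TCP at [0.192, -0.647, 0.239] pointing down, gripper open.
Joint ranges: [-2.63, 2.63], [-0.94, 2.18], [0.31, 2.57], [-1.31, 4.45], [0, 2.66], [-2.55, 2.55]. Speed limits (rad/s): [2.57, 2.57, 3.14, 3.14, 3.14, 3.14].

### API

Orientations are given as a rotation vector (axis times angle).
In Python, from cell import manip, inverse_kinematics, cams, order gives the robot as it stands. Calls block until the motion is done:
- manip.move_pose(position, orientation): joint-space move of the TCP to a pose.
- manip.move_linear(position, rate=0.15, rot=None): straight line of the TCP; rot=None keeps the orientation; rate is the mean speed in m/s.
- manip.set_joints(angles): joint-space move.
- manip.set_gripper(opening, force=None): finger opening in m; force is the grip in N (None keeps the last); returns when the fingers have stopped.
- manip.dwell(seconds).
- inverse_kinematics(position, orientation): joint angles nearest the present ones, or None.
- manip.state(): the state.
- cams.capture(name): name is "side" or "top" or "wrist"; returns a dict with "image" (400x640x3 uint8, blue, green, red), "z_map" (400x640 float32, m along the optical axis (not along the pixel's ray), 0 where there is no reading), "intrinsics" (3x3 intrinsics, pixels), "k1" (the pictures are not rectified: a ray, as slopes to the right and down, at radius r is drawn at 1 + k1 r^2 times it, then the intrinsics apply), "position" and "orientation" of the camera in the world; the wrist camera has in their place "T_tool_cam" (4x4, takes a point from camera to tool coordinates, whose origin is the TCP and whose axes are the tool frame's). Camera axes: x right, y down, z forward; pixel columns grow to the right and rows downward; lengths in m; the calibration is good to about 2 mm. A picture is of the moment at which its call begins: read the wrist's pose just before it.
A pose or a line that the arm cannot do raises manip.IKError and nothing moves.
- order.close_job(): hands the job in, once; it reports no verdict.
The state is a dict: "clock": time; "joint_pos": joint angles; "joint_velocities": joint speeds; "tau": joint torques, N m; "tool_pos": TCP position; "tcp_rot": TCP orientation; "contact_force": force on the tool from outside, world axes, zero at the start; "moment": the same for the moment, N m; "gripper_width": finger opening in m.
Only numpy, scipy, OpenCV 4.12 (cv2) and the standard library are available. Lean on these libraries where they do the work, as an engineer would, in place of code of your own. Each camera call takes 0.05 s, during which the arm holds its last target. There are 200 camera calls.

### The job

The three brass check weights stand on the wrong balances: put the largest weight on the largest balance, the middle one on the middle balance and the smallest on the smallest, each upright in the middle of its pan. Park a weight on the grey felt pad on the way, so that no pan ever carries two weights, never stand a weight on the bare table, and set the weights down gently, without tipping or dropping them. Leave the amber jar, the metal beaker and the white bottle where they stand.

Things in the scene. Friction and masses are not known exactly. Their poses are not given: they have to be found in the camera images.
- weight_large_center (a point): the largest of three similar polished brass test weights: an upright cylinder 46 mm in diameter with a narrow neck and a knob (30 mm in diameter) on top, 76 mm high in all; the straight cylinder reaches 54 mm up from its underside; about 750 g; loose. The point is on its axis, half-way up (38 mm above the underside); z is up along the axis
- weight_medium_center (a point): the middle of three similar polished brass test weights: an upright cylinder 34 mm in diameter with a narrow neck and a knob (22 mm in diameter) on top, 58 mm high in all; the straight cylinder reaches 41 mm up from its underside; about 330 g; loose. The point is on its axis, half-way up (29 mm above the underside); z is up along the axis
- weight_small_center (a point): the smallest of three similar polished brass test weights: an upright cylinder 24 mm in diameter with a narrow neck and a knob (15 mm in diameter) on top, 44 mm high in all; the straight cylinder reaches 31 mm up from its underside; about 130 g; loose. The point is on its axis, half-way up (22 mm above the underside); z is up along the axis
- pan_large (a point): centre of the flat top of the pan of the largest balance: a fixed balance with a bare steel housing (205 by 160 mm) and a square steel pan of 136 mm, the pan top 72 mm above the table; a dark ring 62 mm across marks the centre; the housing's black control panel lies on the -x side, lower than the pan
- pan_medium (a point): centre of the flat top of the pan of the middle balance: a fixed balance with a white plastic housing (178 by 140 mm) and a round steel pan of 108 mm diameter, the pan top 58 mm above the table; a dark ring 62 mm across marks the centre; control panel on the -x side, lower than the pan
- pan_small (a point): centre of the flat top of the pan of the smallest balance: a fixed balance with a grey plastic housing (142 by 110 mm) and a round steel pan of 80 mm diameter, the pan top 44 mm above the table; a dark ring 62 mm across marks the centre; control panel on the -x side, lower than the pan
- pad_top (a point): centre of the top of the grey felt pad, the free spot: a square of 120 mm, 8 mm thick, fixed on the table; empty at the start
- jar_center (a point): a loose amber glass jar with a black lid, 52 mm in diameter, 85 mm high, standing among the balances; the point is half-way up; to be left alone
- beaker_center (a point): a loose open metal beaker, 64 mm in diameter at the rim, 80 mm high; the point is half-way up on its axis; to be left alone
- bottle_center (a point): a loose white plastic bottle, 54 mm in diameter, 120 mm high; the point is half-way up; to be left alone
There are look-alikes about, which are no part of the job. Leave any red look-alike of the part that bears pan_medium alone.

How it is judged:
By the outcome, as a careful person would: the job done as asked, in the order asked, and still so for the second after the job is handed in, with the robot touching nothing.
It also fails if it takes over 112 s, if anything falls off the work surface, if the arm or the gripper's body presses on something with over 40 N, if the wrist force passes 120 N, or if a joint passes its speed limit or range.

## Working session

There is one attempt and no reset: what is moved stays moved. The work goes in short steps, each a Python script; the robot and the scene stay as the last script left them, time stands still between calls to the robot, and variables do not carry over. Pictures are saved under pics/ and viewed, about 12 in all and at most 16, crops included, and the job is handed in when it is done.

```bash
ls; mkdir -p pics
cat > h.py <<'E'
import numpy as np, cv2
from scipy.spatial.transform import Rotation as R
from cell import manip, inverse_kinematics, cams, order
def rot(o):
    o=np.array(o,float)
    if o.shape==(3,3): return o
    return R.from_rotvec(o).as_matrix() if o.size==3 else R.from_quat(o).as_matrix()
def snap(name,fn=None):
    s=manip.state(); c=cams.capture(name)
    if name=="wrist":
        T=np.eye(4);T[:3,:3]=rot(s["tcp_rot"]);T[:3,3]=s["tool_pos"];T=T@np.array(c["T_tool_cam"])
    else:
        T=np.eye(4);T[:3,:3]=rot(c["orientation"]);T[:3,3]=c["position"]
    c["T"]=T
    if fn: cv2.imwrite("pics/"+fn,c["image"]); np.savez("pics/"+fn[:-4],**{k:v for k,v in c.items()})
    return c
def load(fn): return dict(np.load("pics/"+fn+".npz",allow_pickle=True))
def rays(c,uv):
    K=np.array(c["intrinsics"]);k=float(c["k1"]);uv=np.atleast_2d(uv).astype(float)
    return cv2.undistortPoints(uv[:,None],K,np.array([k,0,0,0,0.]))[:,0]
def at_depth(c,uv):
    r=rays(c,uv);uv=np.atleast_2d(uv).astype(int);z=c["z_map"][uv[:,1],uv[:,0]]
    return (np.c_[r*z[:,None],z])@c["T"][:3,:3].T+c["T"][:3,3]
def on_plane(c,uv,h):
    r=rays(c,uv);d=np.c_[r,np.ones(len(r))]@c["T"][:3,:3].T;o=c["T"][:3,3]
    return o+d*((h-o[2])/d[:,2])[:,None]
def cloud(c):
    v,u=np.mgrid[0:400,0:640];uv=np.c_[u.ravel(),v.ravel()]
    return at_depth(c,uv).reshape(400,640,3), c["z_map"]>0
E
python3 - <<'E'
from h import *
for n in("top","side"):
    c=snap(n,n+"0.png"); print(n,c["T"].round(3).tolist(),c["k1"],np.array(c["intrinsics"]).tolist())
s=manip.state();print({k:np.round(v,3).tolist() for k,v in s.items()})
E
```

```text
pics
top [[0.022, -0.996, 0.088, 0.346], [-1.0, -0.024, -0.015, 0.015], [0.017, -0.088, -0.996, 1.189], [0.0, 0.0, 0.0, 1.0]] -0.0346238774499894 [[439.73589980206447, 0.0, 319.81471572055773], [0.0, 439.73589980206447, 199.13274109780497], [0.0, 0.0, 1.0]]
side [[-0.899, -0.274, 0.342, 0.013], [-0.438, 0.595, -0.674, 0.805], [-0.02, -0.755, -0.655, 0.885], [0.0, 0.0, 0.0, 1.0]] -0.11081569524309763 [[444.5409296471695, 0.0, 321.9023649870402], [0.0, 444.5409296471695, 197.77664024834587], [0.0, 0.0, 1.0]]
{'clock': 0.1, 'joint_pos': [-1.319, 0.265, 1.605, 0.0, 1.274, -0.037], 'joint_velocities': [-0.001, -0.001, -0.004, 0.0, 0.0, -0.001], 'tau': [-0.0, -50.362, -35.807, 0.073, 0.023, -0.0], 'tool_pos': [0.192, -0.646, 0.238], 'tcp_rot': [2.067, 0.303, -2.067], 'contact_force': [-0.421, 0.45, 0.171], 'moment': [0.018, -0.011, 0.033], 'gripper_width': 0.088}
```

View pics/top0.png

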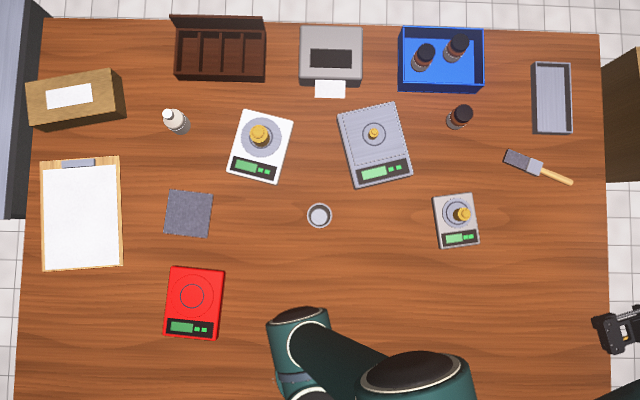

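View pics/side0.png

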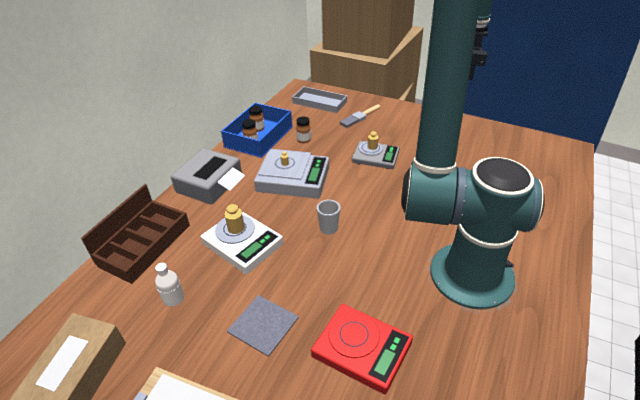

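Candidates:
- **Weights:** (260,133) is large and stands on the white balance, (373,133) is small and stands on the steel one, (462,213) is medium and stands on the grey one.
- **Balances:** steel is at (375,140), white at (262,140) and grey at (457,213). The red one at (193,303) is the look-alike to leave alone.
- **Pad:** grey felt at (188,213). The clipboard and the grey tray are not the pad.

Next I'll measure coarsely with depth.

Run:
```python
from h import *
c=load("top0");P,ok=cloud(c)
B={'white':(225,105,295,188),'steel':(335,98,415,190),'grey':(428,188,482,250),'pad':(160,186,216,240),'beaker':(300,198,340,235),'jar':(442,98,478,132),'bottle':(155,100,195,138)}
for n,(a,b,e,d) in B.items():
    p=P[b:d,a:e].reshape(-1,3);p=p[ok[b:d,a:e].ravel()];z=p[:,2]
    h,ed=np.histogram(z,bins=np.arange(-.01,.2,.006))
    print(n,'zmax',z.max().round(3),'hist',{round(float(x),3):int(y) for x,y in zip(ed,h) if y>15})
    top=p[z>z.max()-.012];print('  top mean',top.mean(0).round(3),'extent',np.ptp(top,axis=0).round(3))
for n,uv,h in [('pan_white',(261,137),.058),('pan_steel',(373,134),.072),('pan_grey',(457,213),.044),('pad',(188,213),.008)]:
    print(n,on_plane(c,uv,h).round(3),at_depth(c,uv).round(3))
for n,h in (('white',.058),('steel',.072),('grey',.044),('pad',.008)):
    a,b,e,d=B[n];p=P[b:d,a:e].reshape(-1,3);q=p[abs(p[:,2]-h)<.005]
    r=cv2.minAreaRect(q[:,:2].astype(np.float32));print(n,'rect at pan height',len(q),np.round(r[0],3),np.round(r[1],3),r[2])
```

```text
white zmax 0.138 hist {-0.01: 60, -0.004: 1647, 0.002: 507, 0.014: 24, 0.02: 28, 0.026: 26, 0.032: 102, 0.038: 1415, 0.044: 656, 0.05: 124, 0.056: 810, 0.062: 48, 0.11: 115, 0.116: 29, 0.128: 62, 0.134: 55}
  top mean [0.601 0.156 0.134] extent [0.029 0.029 0.011]
steel zmax 0.12 hist {-0.01: 69, -0.004: 1731, 0.002: 715, 0.014: 23, 0.02: 30, 0.026: 30, 0.032: 33, 0.038: 33, 0.044: 56, 0.05: 868, 0.056: 1010, 0.062: 57, 0.068: 1828, 0.074: 749, 0.104: 25, 0.11: 18}
  top mean [ 0.614 -0.13   0.114] extent [0.017 0.017 0.012]
grey zmax 0.106 hist {-0.01: 19, -0.004: 705, 0.002: 394, 0.014: 21, 0.02: 57, 0.026: 793, 0.032: 611, 0.038: 157, 0.044: 360, 0.05: 22, 0.08: 25, 0.086: 57, 0.098: 51}
  top mean [ 0.415 -0.367  0.102] extent [0.02  0.022 0.008]
pad zmax 0.016 hist {-0.01: 35, -0.004: 737, 0.002: 1139, 0.008: 1090}
  top mean [0.404 0.349 0.008] extent [0.145 0.152 0.012]
beaker zmax 0.084 hist {-0.01: 17, -0.004: 678, 0.002: 463, 0.008: 51, 0.02: 19, 0.044: 20, 0.056: 17, 0.068: 22, 0.074: 64, 0.08: 59}
  top mean [0.404 0.001 0.08 ] extent [0.061 0.061 0.012]
jar zmax 0.092 hi
[... 283 characters left out ...]
038: 19, 0.044: 19, 0.05: 20, 0.056: 24, 0.062: 17, 0.068: 33, 0.074: 55, 0.08: 65, 0.086: 62, 0.092: 35, 0.116: 72}
  top mean [0.646 0.383 0.119] extent [0.022 0.027 0.012]
pan_white [[0.606 0.155 0.058]] [[0.593 0.148 0.115]]
pan_steel [[ 0.618 -0.136  0.072]] [[ 0.608 -0.131  0.112]]
pan_grey [[ 0.42  -0.364  0.044]] [[ 0.417 -0.351  0.085]]
pad [[0.405 0.35  0.008]] [[0.405 0.35  0.008]]
white rect at pan height 947 [0.606 0.158] [0.107 0.105] 2.6483235359191895
steel rect at pan height 2530 [ 0.618 -0.137] [0.137 0.137] 15.281962394714355
grey rect at pan height 501 [ 0.415 -0.357] [0.078 0.095] 40.56602096557617
pad rect at pan height 2074 [0.407 0.353] [0.144 0.149] 2.545226812362671
```

```bash
cat >> h.py <<'E'
def down(a): # jaw axis at world angle a
    x=np.array([0,0,-1.]);y=np.array([np.cos(a),np.sin(a),0]);return R.from_matrix(np.c_[x,y,np.cross(x,y)]).as_rotvec()
E
python3 - <<'E'
from h import *
s=manip.state();print(rot(s["tcp_rot"]).round(3).tolist())
c=cams.capture("wrist");print(np.array(c["T_tool_cam"]).round(3).tolist(),np.array(c["intrinsics"]).round(1).tolist(),c["k1"])
for n,p in dict(white=(.606,.157),steel=(.618,-.137),grey=(.418,-.36),pad=(.406,.351)).items():
    th=np.arctan2(p[1],p[0])
    for da in (-np.pi/2,np.pi/2,0):
        q=[inverse_kinematics(np.array([*p,z]),down(th+da)) for z in (.06,.3)]
        print(n,round(da,2),[None if x is None else np.round(x,2).tolist() for x in q])
E
```

```text
[[-0.0, 0.285, -0.959], [0.002, -0.959, -0.285], [-1.0, -0.002, -0.0]]
[[-0.0, -0.296, 0.955, -0.145], [1.0, -0.0, -0.0, -0.0], [0.0, 0.955, 0.296, -0.076], [0.0, 0.0, 0.0, 1.0]] [[310.3, 0.0, 323.5], [0.0, 310.3, 194.5], [0.0, 0.0, 1.0]] 0.013364942894874358
white -1.57 [[0.21, 0.34, 1.86, -0.0, 0.94, 1.53], [0.21, 0.14, 1.64, -0.0, 1.36, 1.53]]
white 1.57 [[0.21, 0.34, 1.86, -0.0, 0.94, -1.61], [0.21, 0.14, 1.64, 0.0, 1.36, -1.61]]
white 0 [[0.21, 0.34, 1.86, -0.0, 0.94, -0.04], [0.21, 0.14, 1.64, -0.0, 1.36, -0.04]]
steel -1.57 [[-0.26, 0.35, 1.85, -0.0, 0.94, 1.53], [-0.26, 0.15, 1.62, -0.0, 1.36, 1.53]]
steel 1.57 [[-0.26, 0.35, 1.85, -0.0, 0.94, -1.61], [-0.26, 0.15, 1.62, 0.0, 1.36, -1.61]]
steel 0 [[-0.26, 0.35, 1.85, 0.0, 0.94, -0.04], [-0.26, 0.15, 1.62, 0.0, 1.36, -0.04]]
grey -1.57 [[-0.76, 0.21, 2.03, 0.0, 0.9, 1.53], [-0.76, -0.0, 1.79, 0.0, 1.35, 1.53]]
grey 1.57 [[-0.76, 0.21, 2.03, -0.0, 0.9, -1.62], [-0.76, -0.0, 1.79, -0.0, 1.35, -1.62]]
grey 0 [[-0.76, 0.21, 2.03, -0.0, 0.9, -0.05], [-0.76, -0.0, 1.79, 0.0, 1.35, -0.05]]
pad -1.57 [[0.67, 0.19, 2.06, -0.0, 0.9, 1.52], [0.67, -0.03, 1.82, -0.0, 1.35, 1.52]]
pad 1.57 [[0.67, 0.19, 2.06, 0.0, 0.9, -1.62], [0.67, -0.03, 1.82, 0.0, 1.35, -1.62]]
pad 0 [[0.67, 0.19, 2.06, -0.0, 0.9, -0.05], [0.67, -0.03, 1.82, -0.0, 1.35, -0.05]]
```

Run:
```python
from h import *
ims=[]
for n,p in dict(grey=(.418,-.36),steel=(.618,-.137),white=(.606,.157),pad=(.406,.351)).items():
    manip.move_pose(np.array([*p,.26]),down(np.arctan2(p[1],p[0]))); manip.dwell(.2)
    c=snap("wrist","w_%s.png"%n); ims.append(c["image"])
    P,ok=cloud(c); h=dict(grey=.044,steel=.072,white=.058,pad=.008)[n]
    m=ok&(abs(P[...,2]-h)<.005); q=P[m]; q=q[np.hypot(*(q[:,:2]-p).T)<.12]
    r=cv2.minAreaRect(q[:,:2].astype(np.float32));print(n,'zmed',np.median(q[:,2]).round(4),np.round(r[0],4),np.round(r[1],3),round(r[2],1))
    wh=h+dict(grey=.058,steel=.044,white=.076,pad=9)[n]
    q=P[ok&(abs(P[...,2]-wh)<.004)]; q=q[np.hypot(*(q[:,:2]-p).T)<.05]
    if len(q): ce,ra=cv2.minEnclosingCircle(q[:,:2].astype(np.float32));print('  knob',np.round(ce,4),round(ra*2,4),q[:,2].max().round(4),q.mean(0).round(4))
print(manip.state()["clock"])
cv2.imwrite("pics/w_all.png",cv2.resize(np.vstack([np.hstack(ims[:2]),np.hstack(ims[2:])]),(800,500),interpolation=cv2.INTER_AREA))
```

```text
grey zmed 0.0436 [ 0.4219 -0.3613] [0.078 0.079] 46.9
  knob [ 0.4166 -0.3655] 0.0217 0.1028 [ 0.4167 -0.3649  0.1007]
steel zmed 0.0714 [ 0.6188 -0.1356] [0.136 0.136] 15.2
  knob [ 0.6156 -0.1307] 0.0156 0.1172 [ 0.6157 -0.1304  0.1148]
white zmed 0.0574 [0.6072 0.1588] [0.106 0.107] 59.3
  knob [0.603  0.1579] 0.0298 0.1354 [0.6029 0.1584 0.1328]
pad zmed 0.0073 [0.4054 0.3532] [0.12 0.12] 84.5
5.875
```

View pics/w_all.png

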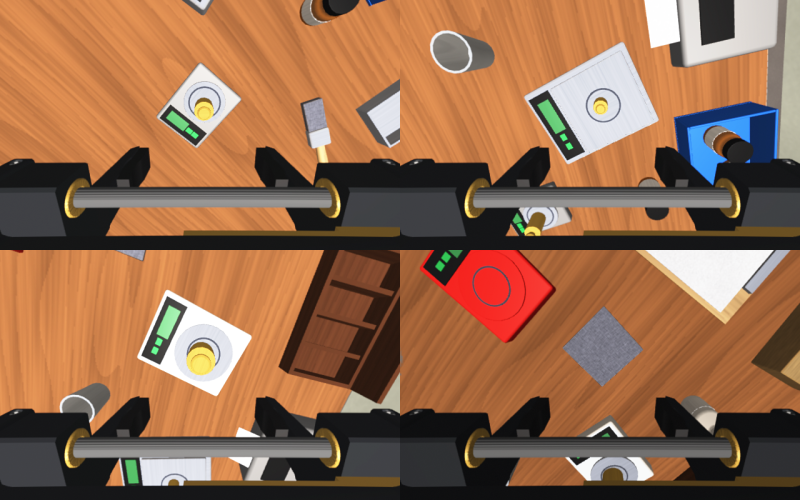

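Every measured size and height matches the description. Knob diameters are 22, 15 and 30 mm, pans are 79, 136 and 107 mm, the pad is 120 mm, and heights agree within 1 mm. I'll park the small weight on the pad first.

```bash
cat >> h.py <<'E'
PAN=dict(grey=(.4219,-.3613,.044),steel=(.6188,-.1356,.072),white=(.6072,.1588,.058),pad=(.4054,.3532,.008))
W=dict(small=(.024,.022,15),medium=(.034,.026,22),large=(.046,.037,45)) # dia, grasp height, force
ZT=.27
def fz(): return manip.state()["contact_force"][2]
def pick(w,xy,h):
    d,g,F=W[w];xy=np.array(xy)
    manip.set_gripper(min(.088,d+.03))
    manip.move_pose(np.array([*xy,ZT]),down(np.arctan2(xy[1],xy[0])))
    z=h+g-.019
    manip.move_linear(np.array([*xy,z+.03]),rate=.2);manip.move_linear(np.array([*xy,z]),rate=.05)
    f0=fz();manip.set_gripper(d+.006,5);manip.set_gripper(0,F);manip.dwell(.2)
    gw=manip.state()["gripper_width"];print(w,'grip width',round(gw,4),'want',d)
    if abs(gw-d)>.004: raise SystemExit("bad grip")
    manip.move_linear(np.array([*xy,z+.02]),rate=.04);manip.dwell(.3)
    print(' load N',round(fz()-f0,2),'width',round(manip.state()["gripper_width"],4))
    manip.move_linear(np.array([*xy,ZT]),rate=.2)
def place(w,xy,h):
    d,g,F=W[w];xy=np.array(xy)
    manip.move_pose(np.array([*xy,ZT]),down(np.arctan2(xy[1],xy[0])))
    z=h+g-.019
    manip.move_linear(np.array([*xy,z+.03]),rate=.2);manip.move_linear(np.array([*xy,z+.002]),rate=.03)
    manip.dwell(.3);f0=fz()
    for k in range(9):
        zz=z+.0015-.0005*k;manip.move_linear(np.array([*xy,zz]),rate=.02);manip.dwell(.05)
        if fz()-f0>2: break
    print(' contact at',round((zz-z)*1e3,1),'mm, dF',round(fz()-f0,2),'gw',round(manip.state()["gripper_width"],4),'z err',round((manip.state()["tool_pos"][2]-zz)*1e3,2))
    manip.set_gripper(d+.006);manip.set_gripper(min(.088,d+.03));manip.dwell(.1)
    manip.move_linear(np.array([*xy,z+.03]),rate=.08)
    manip.move_linear(np.array([*xy,ZT]),rate=.25)
def check(w,pan,fn):
    x,y,h=PAN[pan];H=dict(small=.044,medium=.058,large=.076)[w]
    manip.dwell(.1)
    c=snap("wrist",fn);P,ok=cloud(c)
    q=P[ok&(abs(P[...,2]-h-H)<.004)];q=q[np.hypot(*(q[:,:2]-(x,y)).T)<.05]
    ce,ra=cv2.minEnclosingCircle(q[:,:2].astype(np.float32))
    print(' check',w,'knob',np.round(ce,4),'dia',round(2*ra,4),'zmax',q[:,2].max().round(4),'off mm',np.round((np.array(ce)-(x,y))*1e3,1),'clock',round(manip.state()["clock"],1))
    return ce
E
python3 - <<'E'
from h import *
pick("small",(.6156,-.1307),.072)
place("small",PAN["pad"][:2],.008)
check("small","pad","c1.png")
E
```

```text
small grip width 0.0235 want 0.024
 load N -1.34 width 0.0237
 contact at -0.5 mm, dF 6.3 gw 0.0232 z err 0.47
 check small knob [0.408  0.3511] dia 0.0125 zmax 0.0525 off mm [ 2.6 -2.1] clock 21.9
```

Run:
```python
from h import *
s=manip.state();print(s["tool_pos"],PAN["pad"])
a=load("c1");b=load("w_steel")
A=a["image"][60:260,200:440];Bm=b["image"][60:260,200:440]
cv2.imwrite("pics/c1v.png",cv2.resize(np.hstack([A,Bm]),(800,333),interpolation=cv2.INTER_CUBIC))
P,ok=cloud(a);m=ok&(abs(P[...,2]-.0075)<.005);q=P[m];q=q[np.hypot(*(q[:,:2]-PAN["pad"][:2]).T)<.09];r=cv2.minAreaRect(q[:,:2].astype(np.float32));print(r)
```

```text
[0.40450333 0.35248623 0.26769235] (0.4054, 0.3532, 0.008)
((0.3964187502861023, 0.354297935962677), (0.11997274309396744, 0.13785691559314728), 84.37106323242188)
```

View pics/c1v.png

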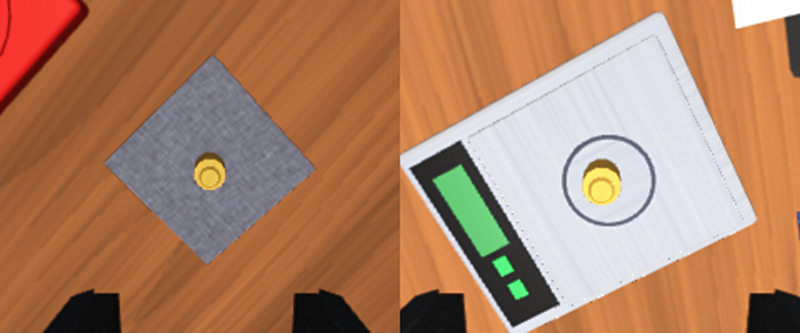

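Run:
```python
from h import *
print(on_plane(load("c1"),(325.4,166.2),.052), on_plane(load("w_steel"),(320.6,172.2),.116))
# pad centre from corners in picture, steel ring centre
c=lambda x,y,o=0:((x-o)*.6+200,60+y*.6)
print(on_plane(load("c1"),[c(213,55),c(104,161),c(207,263),c(315,168)],.008).mean(0), on_plane(load("w_steel"),c(609,181,400),.072))
```

```text
[[0.40484154 0.35356895 0.052     ]] [[ 0.61623932 -0.12854327  0.116     ]]
[0.405038   0.35428414 0.008     ] [[ 0.61961589 -0.13564551  0.072     ]]
```

The small weight stands upright at the pad's centre: the picture-based reading agrees within 1 mm, and the depth circle for that tiny knob was noisy. Next is large to the steel pan.

Run:
```python
from h import *
pick("large",(.603,.158),.058)
place("large",PAN["steel"][:2],.072)
check("large","steel","c2.png")
A=load("c2")["image"][40:280,160:480]
cv2.imwrite("pics/c2v.png",cv2.resize(A,None,fx=2,fy=2,interpolation=cv2.INTER_CUBIC))
```

```text
large grip width 0.0446 want 0.046
 load N -7.38 width 0.0446
 contact at -0.5 mm, dF 5.63 gw 0.0447 z err 0.56
 check large knob [ 0.6184 -0.1358] dia 0.0298 zmax 0.1492 off mm [-0.4 -0.2] clock 35.5
```

View pics/c2v.png

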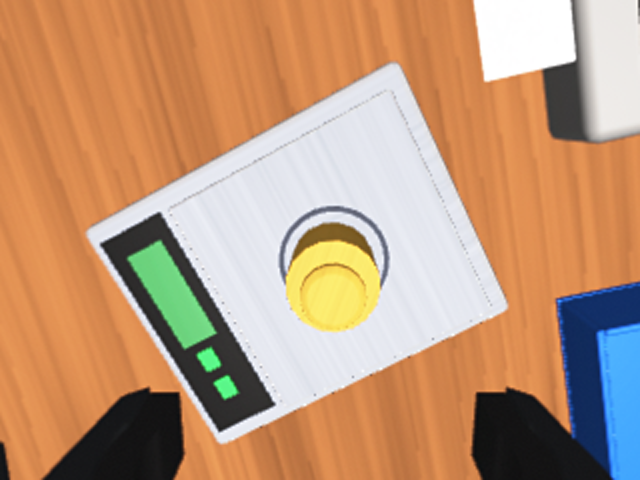

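The large weight stands upright on the steel pan with its knob top at about (333,297) in the crop, and it is centred within 1 mm. Next is medium to the white pan.

Run:
```python
from h import *
pick("medium",(.4166,-.3655),.044)
place("medium",PAN["white"][:2],.058)
check("medium","white","c3.png")
pick("small",(.4048,.3534),.008)
place("small",PAN["grey"][:2],.044)
check("small","grey","c4.png")
A=np.hstack([load(n)["image"][60:260,200:440] for n in("c3","c4")])
cv2.imwrite("pics/c34v.png",cv2.resize(A,(800,333),interpolation=cv2.INTER_CUBIC))
```

```text
medium grip width 0.0331 want 0.034
 load N -3.54 width 0.033
 contact at -0.5 mm, dF 4.44 gw 0.0331 z err 0.55
 check medium knob [0.607  0.1596] dia 0.0218 zmax 0.1172 off mm [-0.2  0.8] clock 50.4
small grip width 0.0236 want 0.024
 load N -0.85 width 0.0233
 contact at -0.5 mm, dF 5.75 gw 0.0234 z err 0.5
 check small knob [ 0.4207 -0.3616] dia 0.0156 zmax 0.089 off mm [-1.2 -0.3] clock 66.2
```

View pics/c34v.png

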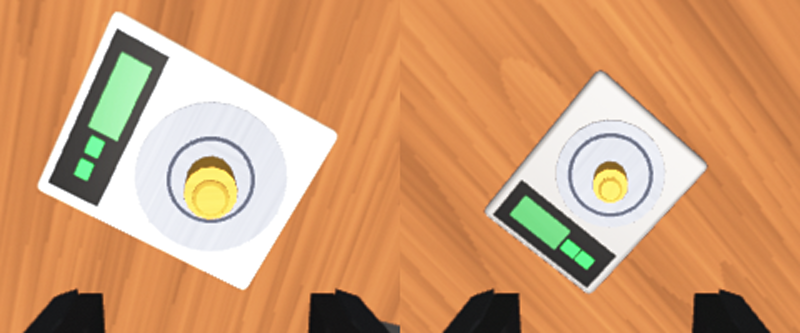

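Medium, with its knob at (210,197), and small, with its knob at (609,187), both stand upright inside their rings. I'll take one final overview before handing in.

Run:
```python
from h import *
c=snap("top","top1.png");snap("side","side1.png");P,ok=cloud(c)
Q,_=cloud(load("top0"))
for n,(a,b,e,d) in {'beaker':(300,198,340,235),'jar':(442,98,478,132),'bottle':(155,100,195,138)}.items():
    for X in(Q,P):
        p=X[b:d,a:e].reshape(-1,3);t=p[p[:,2]>p[:,2].max()-.012];print(n,t.mean(0).round(3))
```

```text
beaker [0.346 0.015 1.189]
beaker [0.346 0.015 1.189]
jar [0.346 0.015 1.189]
jar [0.346 0.015 1.189]
bottle [0.346 0.015 1.189]
bottle [0.346 0.015 1.189]
```

View pics/side1.png

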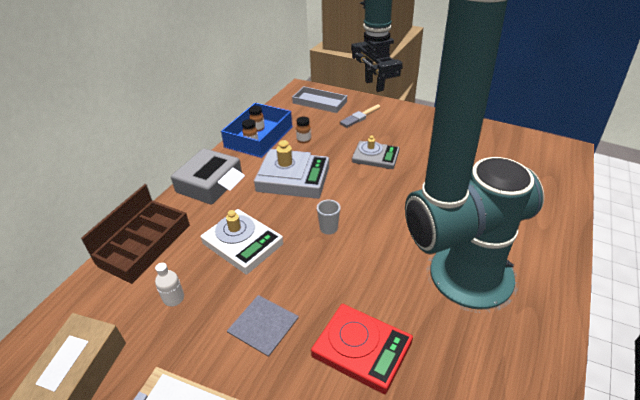

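The side view shows all three weights upright on the right pans, with the jar (303,128), beaker (328,216) and bottle (168,284) at the same pixels as before. My numeric bystander check was spoiled by pixels without depth, so I'll redo it on the saved data and then hand in.

Run:
```python
from h import *
D={k:cloud(load(k)) for k in("top0","top1")}
for n,(a,b,e,d) in {'beaker':(300,198,340,235),'jar':(442,98,478,132),'bottle':(155,100,195,138)}.items():
    for X,ok in D.values():
        p=X[b:d,a:e][ok[b:d,a:e]];t=p[p[:,2]>p[:,2].max()-.012];print(n,t.mean(0).round(3))
print(manip.state()["clock"],manip.state()["gripper_width"]);order.close_job()
```

```text
beaker [0.404 0.001 0.08 ]
beaker [0.405 0.001 0.08 ]
jar [ 0.678 -0.37   0.086]
jar [ 0.678 -0.37   0.086]
bottle [0.646 0.383 0.119]
bottle [0.646 0.383 0.12 ]
66.325 0.053574980759334374
the job is handed in; nothing more can be done
```

The job is handed in at about 66 s: each weight stands upright on its own balance. I parked the small weight on the felt pad, moved the large one to the steel balance and the medium one to the white balance, then moved the small one from the pad to the grey balance.

- **Placing:** the last wrist-camera checks put the large, medium and small weights within about 0.5, 0.8 and 1.2 mm of their pan centres. Knob heights and diameters match the description. Each weight was lowered in 0.5 mm steps until the wrist felt it touch (4–6 N), then released.
- **Jar, beaker and bottle:** top-camera positions before and after agree within 1 mm. The red balance was not touched.
- **Checks that failed or disagreed:**
  - On the pad, the depth reading put the small weight about 3 mm off centre, but the picture put it within 1 mm. I used the picture, and the next grasp was good.
  - The first before/after check of the jar, beaker and bottle was invalid because it included pixels with no depth reading. I repeated it correctly before handing in.

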